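# Turn over the seasoning jar on the meal-tent table

### The arm

A 6-joint arm with a two-finger parallel gripper is mounted at the origin on the work surface. World frame = base frame: x ahead of the robot, y to its left, z up, the work surface at z = 0. Lengths are in m, angles in degrees, forces in N, time in s.
With the tool pointing down it reaches from about 0.4 to 0.825 m from the base axis. Payload 7 kg.
Tool frame: the origin (TCP) lies on the centre line of the jaws, within the pads' length; the fingertips stand 8 mm ahead of it and the grasp point (between the pads) lies 11 mm behind it; z points along the fingers, y is the line along which they close (so a half turn about z gives the same grasp; the last joint's range is limited). The gripper opens to 88 mm and grips with 3 to 60 N. Pads are 19 mm wide; open, the fingers measure 130 mm over their backs; the gripper's body (78 mm by 193 mm) begins 47 mm behind the grasp point.
Start: joints at [80.678, 20.546, 0.682, 0, -70.136, -16.507], TCP at [0.294, 0.608, 0.235] pointing down, gripper open.
Joint ranges: [-176.03, 176.03], [-82.01, 121.73], [-58.28, 71.71], [-173.87, 95.51], [-174.79, -0.11], [-173.66, 173.66]. Speed limits (degrees/s): [136.94, 136.94, 172.46, 180, 180, 180].

### API

Orientations are given as [roll, pitch, yaw] about the fixed x, y, z axes, in that order (R = Rz(yaw) Ry(pitch) Rx(roll)).
In Python, from plant import ctrl, vision gives the robot as it stands. The module is installed in compiled form; this text tells all that it offers.
- The arm moves only by the tool move_arm, never from a script. Its argument "moves" is one flat list of numbers, 7 for each row, row after row: the finger opening in cm, from 0 to 8.76, then the shift along the tool's x, y, z in cm, then the turn, a rotation vector about the tool's x, y, z in rad. A call has 1 to 8 rows; each row shifts and turns the commanded pose from where the row before left it, along the tool's axes as they then stand; what a row does not reach is not made up. A row lasts 1/10 s, in which the tool goes at most 50 mm and 8.59 degrees, less where a joint would pass 70% of its speed; a pose out of reach is approached as far as the arm can. A call with a gripper value outside its range is refused whole. The fingers move at their own pace and stop on an object; the grip force is fixed at half the most. Time passes only in rows, so rows that do not move let the fingers close. It gives the time, the measured TCP pose, the force, the opening and the grip force at its end, in the units of the state.
- ctrl.get_obs(): the state, without advancing time (a new reading comes with each control period).
- vision.snapshot(name): name is "scene" or "top"; returns (picture, depth): 480x640x3 uint8, red, green, blue; 480x640 float32, m along the optical axis (not along the pixel's ray), 0 where there is no reading.
- vision.camera_model(name): a dict with "vertical_fov" (degrees; the focal length in pixels is half the picture's height over the tangent of half this angle, whatever the lens; pixels are square), "cx", "cy" (the principal point, pixels), "cam_to_world" (4x4, takes a point from camera to world coordinates). Camera axes: x right, y down, z forward; pixel columns grow to the right and rows downward; lengths in m; the calibration is good to about 2 mm. A picture is of the moment at which its call begins. camera_model takes no time and is no camera call.
- ctrl.close_job(): hands the job in; it is judged then, once.
The state is a dict: "clock": time; "joint_pos": joint angles; "qvel": joint speeds; "tau": joint torques, N m; "tool_pos": TCP position; "orientation": TCP orientation; "force": force on the tool from outside, world axes, zero at the start; "moment": the same for the moment, N m; "opening": finger opening in m; "gripper_force": force on a finger pad.
Only numpy, scipy, OpenCV 4.12 (cv2) and the standard library are available. Lean on these libraries where they do the work, as an engineer would, in place of code of your own. Each camera call takes 0.05 s, during which the arm holds its last target. There are 200 camera calls.

### The job

The sealed seasoning jar in the swing stand has settled: move the metal tin in front of it right off its round mat and out of the way, then use the crank handle to swing the jar fully upside down, keep it so for a good second, and swing it back fully upright. Then set the tin gently back, standing wholly on its mat, and let go; do not drop or tip the tin, knock the tin and the jar or its stand together, or disturb the tub, cup and spoon.

Things in the scene. Friction and masses are not known exactly. Their poses are not given: they have to be found in the camera images.
- stand: Steel swing stand fixed to the table. Origin: centre of the underside of its base plate (90 mm along its x, 160 along y, 8 thick), z up, -x its front (robot side). Two posts at y = -60 and +60 mm (26 mm wide, 6 thick, tops at z = 142 mm) carry the jar.
- hinge (a point): Point on the jar's horizontal hinge axis, in the stand's frame at (0, 0, 125 mm); the axis runs along the stand's y. The closed white jar with grey lid is 84 mm in diameter and 160 mm tall, its middle on this point (lid top at z = 205 mm when upright). Its corners sweep a circle of 91 mm radius and would strike the tin if that stood on its mat.
- jar (a joint): Jar angle, rad. 0 = upright at a stop (lid up, handle at the back, level with the axis); grows as the handle comes up, over the top and to the front while the lid swings forward and down; pi = upside down at a stop, handle in front. Balanced, it stays where left; stiff hinge, 0.15 N m or 2 N at the handle. At the start it may lean by up to 0.2.
- handle (a point): Middle of the crank handle, a black round bar 16 mm thick, parallel to the hinge axis and 70 mm from it, from y = 77 to 150 mm in the stand's frame; a flat crank arm (y = 71 to 77) joins it to the axis. At jar angle a this point is at (70 cos a, 115, 125 + 70 sin a) mm in the stand's frame. The bar does not spin on the arm: it turns between the fingers.
- mat: Round cork mat, 110 mm in diameter, paper-thin, fixed on the table in front of the jar; origin at its centre, on the table. The tin's place.
- tin: Closed round metal tin, 64 mm in diameter, 110 mm tall, about 0.3 kg, loose, standing on the mat at the start. Origin: centre of its underside; z is its axis. The table beyond the mat on the stand's -y side, to 170 mm from the mat, is free.
- tub: Lidded plastic food tub, 128 x 178 x 87 mm, on the stand's +y side. Origin: centre of its underside. Bystander.
- cup: Clear plastic cup, 84 mm across, 105 mm tall, on the stand's -y side, level with the stand. Origin: centre of its underside. Bystander.
- spoon: White plastic spoon, 160 mm long, lying behind the stand. Bystander.
There are look-alikes about, which are no part of the job. What is shaped like the tin but blue or green is not meant.

How it is judged (in metres and radians):
On the way, in this order (a step that is already met when the one before it is completed fails the run):
1. the tin is off its mat (centre over 70 mm from the mat's centre) and upright (horizontal distance between tin and mat above 0.07 m and angle between tin's own z axis and vertical below 0.15 rad and contact force between tin and the fingers below 0.1 N), for 0.2 s.
2. the jar is upside down (angle over 2.98 rad) for 1 s (value of joint jar above 2.98 rad), for 1 s.
3. the jar is upright again (angle under 0.12 rad) (value of joint jar below 0.12 rad), for 0.2 s.
At the end, for the whole second after the job is handed in: The jar is upright (angle under 0.12 rad) and the tin stands upright and at rest on the table, wholly on its mat (centres within 24 mm), let go (value of joint jar below 0.12 rad and horizontal distance between tin and mat below 0.024 m and angle between tin's own z axis and vertical below 0.06 rad and height (world z) of tin below 0.004 m and linear speed of tin below 0.02 m/s); the robot touches nothing.
It fails at once if the tin is tipped more than 0.45 rad (angle between tin's own z axis and vertical above 0.45 rad).
It fails at once if the tin is dropped (falls freely faster than 0.7 m/s) (linear speed of tin above 0.7 m/s and contact force between tin and the fingers below 0.1 N).
It fails at once if the tin and the jar or its stand are knocked together (over 6 N) (contact force between tin and stand above 6 N).
It fails at once if the tub, cup or spoon is moved more than 40 mm, or the tub or cup tipped over (distance of any of tub, cup, spoon from where it was at the start of the episode above 0.04 m or angle between any of cup, tub's own z axis and vertical above 0.5 rad).
It also fails if it takes over 72 s, if anything falls off the work surface, if the arm or the gripper's body presses on something with over 40 N, if the wrist force passes 120 N, or if a joint passes its speed limit or range.

## Working session

There is one attempt and no reset: what is moved stays moved. The work goes in short steps, Python scripts to look and compute and a tool call to move; the robot and the scene stay as the last step left them, time stands still between calls to the robot, and variables do not carry over. Pictures are saved under pics/ and viewed, at most 10 in all, crops included, and the job is handed in when it is done.

Besides the shell and the picture viewer there is one more tool, called after ">>>" in YAML: its name, and indented under it one key for each argument. move_arm: Moves the arm, as the interface text tells. Its arguments: {"type":"object","properties":{"moves":{"type":"array"}},"required":["moves"]}

```bash
mkdir -p pics; cat > h.py <<'E'
import numpy as np, cv2
from plant import ctrl, vision
def cloud(name):
    p,d=vision.snapshot(name); m=vision.camera_model(name)
    f=240/np.tan(np.radians(m["vertical_fov"]/2))
    v,u=np.mgrid[0:480,0:640]
    c=np.stack([(u-m["cx"])/f*d,(v-m["cy"])/f*d,d],-1)
    T=np.array(m["cam_to_world"]); w=c@T[:3,:3].T+T[:3,3]
    w[d==0]=np.nan
    return p,w
E
python3 - <<'E'
from h import *
ims=[]
for n in("scene","top"):
    p,w=cloud(n); cv2.imwrite(f"pics/{n}0.png",p[...,::-1]); np.savez(f"{n}0.npz",p=p,w=w)
    print(vision.camera_model(n))
o=ctrl.get_obs(); print(o)
E
```

```text
{'vertical_fov': 55.1724690301116, 'cx': 322.19792314705876, 'cy': 247.15702290591912, 'cam_to_world': array([[-0.55575661,  0.66533385, -0.4984631 ,  1.00869722],
       [ 0.83117484,  0.43255425, -0.34934969,  0.37020747],
       [-0.01682184, -0.60846339, -0.79340364,  0.84765509],
       [ 0.        ,  0.        ,  0.        ,  1.        ]])}
{'vertical_fov': 51.31392755106736, 'cx': 319.2246821932374, 'cy': 244.7517319186693, 'cam_to_world': array([[ 0.002939  , -0.99352403,  0.11358416,  0.44214358],
       [-0.9999411 , -0.00410649, -0.01004607,  0.04729853],
       [ 0.01044744, -0.11354795, -0.99347759,  1.02947428],
       [ 0.        ,  0.        ,  0.        ,  1.        ]])}
{'clock': 0.1, 'joint_pos': array([ 8.06763891e+01,  2.05877879e+01,  6.39122316e-01, -1.67615192e-02,
       -7.01358394e+01, -1.65057281e+01]), 'qvel': array([-0.15140124, -0.11691577,  0.16086519,  0.07589561, -0.0833937 ,
       -0.01761332]), 'tau': array([-1.98305199e-03, -5.84161627e+01,  2.93750256e+01,  7.01553494e+00,
        1.01956030e-02, -4.92726917e-05]), 'tool_pos': array([0.29394859, 0.60716486, 0.23371503]), 'orientation': array([ 1.79914500e+02, -8.90249685e-03, -2.58350394e+01]), 'force': array([-0.12243062, -0.09023392,  0.15178088]), 'moment': array([ 0.00941184, -0.01704769, -0.01152987]), 'gripper_force': 0.0, 'opening': 0.08752732142075555}
```

View pics/scene0.png

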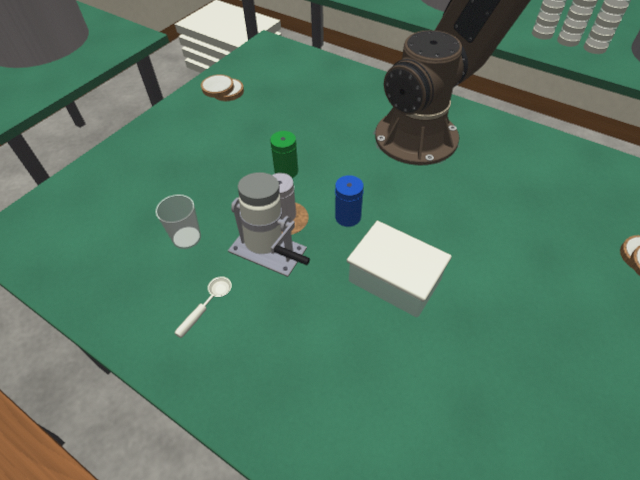

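View pics/top0.png

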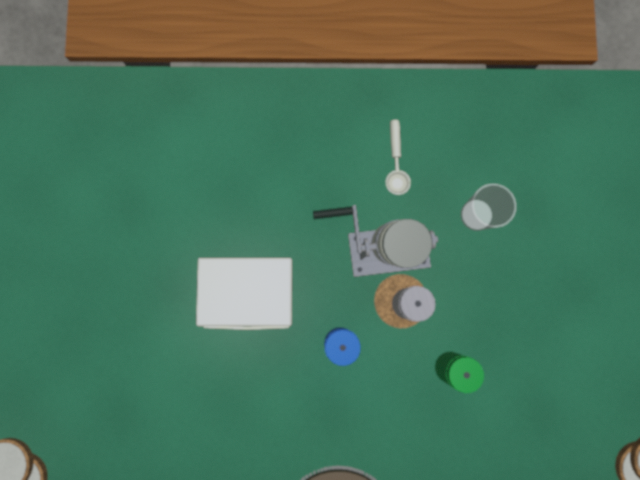

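The top view shows the tin lid at (416,303), mat (402,301), jar lid (405,243), handle bar (313–352,212), base-plate corners about (354,275) and (431,267), blue decoy (343,348), green decoy (466,375), cup (494,206) and tub (245,292).

```bash
cat > m.py <<'E'
from h import *
z=np.load("top0.npz");p=z["p"].astype(int);w=z["w"]
hsv=cv2.cvtColor(z["p"],cv2.COLOR_RGB2HSV)
def box(mask,u0,u1,v0,v1):
    k=np.zeros((480,640),bool);k[v0:v1,u0:u1]=1;return mask&k&~np.isnan(w[...,2])
def circ(name,m):
    c=cv2.findContours(m.astype(np.uint8),0,1)[0];c=max(c,key=cv2.contourArea)[:,0]
    P=np.array([w[b,a] for a,b in c]);(x,y),r=cv2.minEnclosingCircle(P[:,:2].astype(np.float32))
    M=w[m];print(name,"mean",M.mean(0).round(4),"circ",round(x,4),round(y,4),round(r,4))
Z=w[...,2]
circ("tin",box((Z>.1)&(Z<.12),385,450,275,335))
circ("mat",box((hsv[...,0]>5)&(hsv[...,0]<22)&(hsv[...,1]>90)&(Z<.02),360,445,260,345))
circ("lid",box((Z>.19),360,450,200,280))
circ("blue",box((Z>.1)&(Z<.13),310,380,310,390))
circ("green",box((Z>.08)&(Z<.13),430,500,340,410))
circ("tub",box((Z>.075)&(Z<.1),180,310,240,345))
hm=box((hsv[...,2]<50)&(Z>.08),300,356,195,225)
H=w[hm];print("handle",H.mean(0),H.min(0),H.max(0))
l=cv2.fitLine(H[:,:2].astype(np.float32),2,0,.01,.01).ravel();print("dir",l,np.degrees(np.arctan2(l[0],-l[1])))
bm=box((Z>.003)&(Z<.013)&(hsv[...,1]<80),335,440,222,282)
B=w[bm][:,:2].astype(np.float32);print(len(B),cv2.minAreaRect(B),cv2.boxPoints(cv2.minAreaRect(B)))
c=w[180:232,465:520].reshape(-1,3);c=c[c[:,2]>.02];print("cup",c.mean(0) if len(c) else None)
E
python3 m.py
```

```text
tin mean [ 0.4404 -0.1422  0.109 ] circ 0.4407 -0.143 0.032
mat mean [ 4.491e-01 -1.129e-01 -2.000e-04] circ 0.4451 -0.1309 0.0536
lid mean [ 0.5405 -0.1072  0.2033] circ 0.5413 -0.1082 0.0414
blue mean [ 0.361  -0.0049  0.109 ] circ 0.3609 -0.0052 0.032
green mean [ 0.3141 -0.2254  0.1072] circ 0.3127 -0.2288 0.0331
tub mean [0.4611 0.1782 0.0858] circ 0.4622 0.178 0.1072
handle [0.59645848 0.03341514 0.13769563] [0.59645848 0.03341514 0.13769563] [0.59645848 0.03341514 0.13769563]
dir [0.9982238  0.05957582 0.5964585  0.03341514] 93.41546
1076 ((0.5451450943946838, -0.10816709697246552), (0.09843071550130844, 0.16016265749931335), 6.834156036376953) [[ 0.48675007 -0.03451119]
 [ 0.5058088  -0.19353586]
 [ 0.6035401  -0.18182302]
 [ 0.5844814  -0.02279833]]
cup [ 0.62885585 -0.29893614  0.07115406]
```

```bash
cat > plan.py <<'E'
from h import *
from scipy.spatial.transform import Rotation as Ro, Slerp
S=dict(p=np.array([.541,-.1087]),yaw=6.8)   # stand
def W(x,y,z):
    a=np.radians(S["yaw"]);c,s=np.cos(a),np.sin(a)
    return np.array([S["p"][0]+c*x-s*y,S["p"][1]+s*x+c*y,z])
def ori(yaw,tilt=0): return Ro.from_euler("xyz",[180,0,yaw],degrees=True)*Ro.from_rotvec([0,np.radians(tilt),0])
def tcp(g,R,back=0): return np.array(g)+R.apply([0,0,.011-back])
def plan(wps,start=None):
    """wps: (pos,R,opening_cm,rows)"""
    o=ctrl.get_obs()
    p,R=start or (o["tool_pos"],Ro.from_euler("xyz",o["orientation"],degrees=True))
    out=[]
    for q,Q,op,n in wps:
        sl=Slerp([0,1],Ro.concatenate([R,Q])); p0=p.copy()
        for i in range(1,n+1):
            t=R.inv().apply(p0+(q-p0)*i/n-p)*100; r=(R.inv()*sl(i/n)).as_rotvec()
            t=t.round(1)+0.;r=r.round(2)+0.
            p=p+R.apply(t/100);R=R*Ro.from_rotvec(r); out.append([op,*t,*r])
    for i in range(0,len(out),8): print("[",", ".join(f"{v:g}" for r in out[i:i+8] for v in r),"]")
    print("end",p.round(4),R.as_euler("xyz",degrees=True).round(1)); return p,R
E
python3 - <<'E'
from plan import *
R=ori(6.8,20);g=[.4407,-.143,.088]
plan([(np.array([.43,.1,.25]),ori(6.8),8.7,13),(tcp(g,R,.1),R,8.7,7),(tcp(g,R),R,8.7,4)])
z=np.load("scene0.npz");p=z["p"];w=z["w"]
m=(p.max(-1)<45);m[:240]=0;m[268:]=0;m[:,:272]=0;m[:,312:]=0
H=w[m];H=H[~np.isnan(H[:,0])];print(len(H),np.median(H,0),H.min(0),H.max(0))
E
```

```text
[ 8.7, 2.6, 3.1, -0.1, 0, 0, -0.04, 8.7, 2.6, 3.1, -0.1, 0, 0, -0.05, 8.7, 2.3, 3.3, -0.2, 0, 0, -0.04, 8.7, 2.2, 3.4, -0.1, 0, 0, -0.05, 8.7, 2.1, 3.4, -0.1, 0, 0, -0.04, 8.7, 1.9, 3.6, -0.1, 0, 0, -0.04, 8.7, 1.8, 3.6, -0.1, 0, 0, -0.05, 8.7, 1.6, 3.8, -0.2, 0, 0, -0.04 ]
[ 8.7, 1.4, 3.7, -0.1, 0, 0, -0.04, 8.7, 1.3, 3.9, -0.1, 0, 0, -0.05, 8.7, 1.1, 3.8, -0.1, 0, 0, -0.04, 8.7, 0.9, 4, -0.1, 0, 0, -0.05, 8.7, 0.7, 3.9, -0.2, 0, 0, -0.04, 8.7, -0.7, 3.5, 1.1, 0, 0.05, 0, 8.7, -0.7, 3.4, 1.1, 0, 0.05, 0, 8.7, -0.8, 3.5, 1.1, 0, 0.05, 0 ]
[ 8.7, -0.9, 3.5, 1, 0, 0.05, 0, 8.7, -0.9, 3.5, 1, 0, 0.05, 0, 8.7, -0.9, 3.4, 0.9, 0, 0.05, 0, 8.7, -1, 3.5, 0.9, 0, 0.05, 0, 8.7, 0, 0, 2.5, 0, 0, 0, 8.7, 0, 0, 2.5, 0, 0, 0, 8.7, 0, 0, 2.5, 0, 0, 0, 8.7, 0, 0, 2.5, 0, 0, 0 ]
end [ 0.4449 -0.1427  0.0774] [179.9 -20.    6.9]
172 [0.61195283 0.01386457 0.13732406] [ 0.59890284 -0.01909374  0.13197711] [0.61962031 0.05336148 0.14221841]
```

>>> move_arm:
  moves: [8.7,2.6,3.1,-0.1,0,0,-0.04,8.7,2.6,3.1,-0.1,0,0,-0.05,8.7,2.3,3.3,-0.2,0,0,-0.04,8.7,2.2,3.4,-0.1,0,0,-0.05,8.7,2.1,3.4,-0.1,0,0,-0.04,8.7,1.9,3.6,-0.1,0,0,-0.04,8.7,1.8,3.6,-0.1,0,0,-0.05,8.7,1.6,3.8,-0.2,0,0,-0.04]

```text
clock: 0.9
tool_pos: [0.3782, 0.2931, 0.2443]
orientation: [180.0, 0.0, -5.6]
force: [1.2, 0.3, -0.4]
opening: 0.0871
gripper_force: 0.0
```

>>> move_arm:
  moves: [8.7,1.4,3.7,-0.1,0,0,-0.04,8.7,1.3,3.9,-0.1,0,0,-0.05,8.7,1.1,3.8,-0.1,0,0,-0.04,8.7,0.9,4,-0.1,0,0,-0.05,8.7,0.7,3.9,-0.2,0,0,-0.04,8.7,-0.7,3.5,1.1,0,0.05,0,8.7,-0.7,3.4,1.1,0,0.05,0,8.7,-0.8,3.5,1.1,0,0.05,0]

```text
clock: 1.7
tool_pos: [0.4217, -0.0063, 0.216]
orientation: [180.0, -8.7, 6.8]
force: [0.8, -0.9, 0.7]
opening: 0.087
gripper_force: 0.0
```

>>> move_arm:
  moves: [8.7,-0.9,3.5,1,0,0.05,0,8.7,-0.9,3.5,1,0,0.05,0,8.7,-0.9,3.4,0.9,0,0.05,0,8.7,-1,3.5,0.9,0,0.05,0,8.7,0,0,0,0,0,0]

```text
clock: 2.2
tool_pos: [0.4078, -0.1498, 0.169]
orientation: [-180.0, -19.9, 6.4]
force: [0.2, 0.3, 0.2]
opening: 0.0871
gripper_force: 0.0
```

```bash
python3 - <<'E'
from plan import *
R=ori(6.8,20);g=[.4407,-.143,.088]
plan([(tcp(g,R,.08),R,8.7,1),(tcp(g,R),R,8.7,4)])
E
```

```text
[ 8.7, 0.4, -0.3, 1.9, 0, 0, -0.01, 8.7, 0, 0, 2, 0, 0, 0, 8.7, 0, 0, 2, 0, 0, 0, 8.7, 0, 0, 2, 0, 0, 0, 8.7, 0, 0, 2, 0, 0, 0 ]
end [ 0.4448 -0.1426  0.0773] [179.8 -19.9   7.1]
```

>>> move_arm:
  moves: [8.7,0.4,-0.3,1.9,0,0,-0.01,8.7,0,0,2,0,0,0,8.7,0,0,2,0,0,0,8.7,0,0,2,0,0,0,8.7,0,0,2,0,0,0,8.7,0,0,0,0,0,0]

```text
clock: 2.8
tool_pos: [0.4475, -0.1383, 0.0774]
orientation: [179.8, -19.8, 7.5]
force: [-0.2, -0.5, -0.5]
opening: 0.0867
gripper_force: 0.0
```

>>> move_arm:
  moves: [6,0,0,0,0,0,0,6,0,0,0,0,0,0,6,0,0,0,0,0,0,6,0,0,0,0,0,0,6,0,0,0,0,0,0,6,0,0,0,0,0,0]

```text
clock: 3.4
tool_pos: [0.4491, -0.1387, 0.0805]
orientation: [179.8, -20.2, 7.4]
force: [-1.0, 0.3, 6.5]
opening: 0.0635
gripper_force: 29.9
```

```bash
python3 - <<'E'
from plan import *
o=ctrl.get_obs();print(o["gripper_force"],o["force"],o["opening"])
p=o["tool_pos"];R=Ro.from_euler("xyz",o["orientation"],degrees=True)
d=np.array([.0155,-.118,0]);d=np.array([.4407+.02,-.2570,0])-[.4407,-.143,0]
up=np.array([0,0,.02])
plan([(p+up,R,6,2),(p+up+d,R,6,8),(p+d+[0,0,.002],R,6,4)])
E
```

```text
29.92448445962509 [-1.03546392  0.27309188  6.47618689] 0.06352734633449583
[ 6, 0.3, 0, -0.9, 0, 0, 0, 6, 0.4, 0, -1, 0, 0, 0, 6, 0.1, 1.4, 0, 0, 0, 0, 6, 0, 1.5, 0.1, 0, 0, 0, 6, 0.1, 1.4, 0, 0, 0, 0, 6, 0, 1.5, 0, 0, 0, 0, 6, 0.1, 1.4, 0.1, 0, 0, 0, 6, 0, 1.5, 0, 0, 0, 0 ]
[ 6, 0.1, 1.4, 0, 0, 0, 0, 6, 0.1, 1.5, 0, 0, 0, 0, 6, -0.2, 0, 0.4, 0, 0, 0, 6, -0.1, 0, 0.5, 0, 0, 0, 6, -0.2, 0, 0.4, 0, 0, 0, 6, -0.2, 0, 0.4, 0, 0, 0 ]
end [ 0.4686 -0.2531  0.0827] [179.8 -20.2   7.4]
```

>>> move_arm:
  moves: [6,0.3,0,-0.9,0,0,0,6,0.4,0,-1,0,0,0,6,0.1,1.4,0,0,0,0,6,0,1.5,0.1,0,0,0,6,0.1,1.4,0,0,0,0,6,0,1.5,0,0,0,0,6,0.1,1.4,0.1,0,0,0,6,0,1.5,0,0,0,0]

```text
clock: 4.2
tool_pos: [0.4622, -0.2248, 0.0986]
orientation: [179.8, -20.0, 7.4]
force: [0.6, 0.0, -2.5]
opening: 0.0637
gripper_force: 29.9
```

>>> move_arm:
  moves: [6,0.1,1.4,0,0,0,0,6,0.1,1.5,0,0,0,0,6,0,0,0,0,0,0]

```text
clock: 4.5
tool_pos: [0.4685, -0.2541, 0.0996]
orientation: [179.8, -20.0, 7.3]
force: [-0.5, 0.1, -2.7]
opening: 0.0638
gripper_force: 29.9
```

```bash
python3 - <<'E'
from plan import *
o=ctrl.get_obs();print(o["gripper_force"],o["force"],o["opening"],o["tool_pos"],o["orientation"])
for n in("scene","top"):
    p,w=cloud(n); cv2.imwrite(f"pics/{n}1.png",p[...,::-1]); np.savez(f"{n}1.npz",p=p,w=w)
E
```

```text
29.914216118067998 [-0.50614943  0.12334354 -2.70550721] 0.06375168948150722 [ 0.46846527 -0.25410617  0.0996292 ] [179.81319579 -20.00806302   7.33798951]
```

View pics/scene1.png

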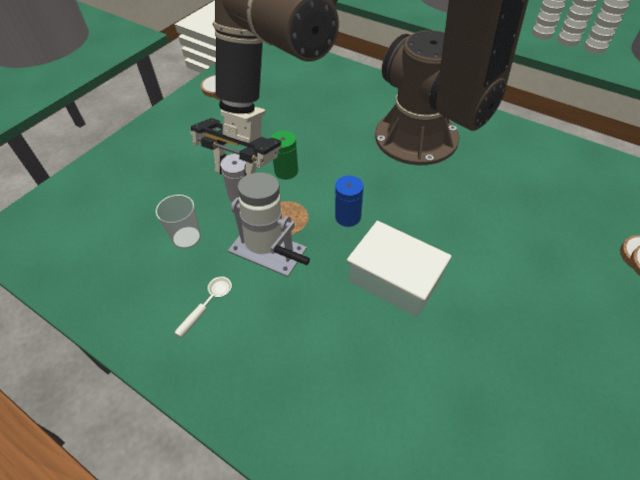

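The scene view shows the tin held upright near (237,175), clear of the mat at (292,216), with the jar, cup and spoon undisturbed.

>>> move_arm:
  moves: [6,-0.2,0,0.4,0,0,0,6,-0.1,0,0.5,0,0,0,6,-0.2,0,0.4,0,0,0,6,-0.1,0,0.3,0,0,0,6,0,0,0.1,0,0,0,6,0,0,0,0,0,0,6,0,0,0,0,0,0]

```text
clock: 5.3
tool_pos: [0.4688, -0.253, 0.0821]
orientation: [179.8, -20.1, 7.4]
force: [-1.0, -0.3, -2.3]
opening: 0.0638
gripper_force: 29.9
```

```bash
python3 - <<'E'
from plan import *
import cv2
z=np.load("top1.npz");w=z["w"];hsv=cv2.cvtColor(z["p"],cv2.COLOR_RGB2HSV);Z=w[...,2]
k=np.zeros((480,640),bool);k[260:345,360:445]=1
m=(hsv[...,0]>5)&(hsv[...,0]<22)&(hsv[...,1]>90)&(Z<.02)&k
P=w[m];c,r=cv2.minEnclosingCircle(P[:,:2].astype(np.float32));print("mat",c,r,P.mean(0),len(P))
o=ctrl.get_obs();print(o["gripper_force"],o["force"],o["tool_pos"],o["orientation"])
# handle from scene
z=np.load("scene1.npz");p=z["p"];w=z["w"]
m=(p.max(-1)<45);m[:240]=0;m[268:]=0;m[:,:272]=0;m[:,312:]=0
H=w[m];H=H[~np.isnan(H[:,0])].astype(np.float32);l=cv2.fitLine(H,2,0,.01,.01).ravel();print(l.round(3),np.degrees(np.arctan2(-l[0]*np.sign(l[1]),abs(l[1]))))
L=vision.camera_model("scene")["cam_to_world"][:3,3];d=L-H.mean(0);d-=d@l[:3]*l[:3];print("axis",H.mean(0)+0-.0065*d/np.linalg.norm(d))
# stand plate
Z=w[...,2];k=np.zeros((480,640),bool);k[225:278,222:312]=1
B=w[(Z>.004)&(Z<.012)&k&(p.max(-1).astype(int)-p.min(-1)<30)][:,:2].astype(np.float32);print(len(B),cv2.minAreaRect(B))
E
```

```text
mat (0.464850515127182, -0.09585582464933395) 0.03283584862947464 [ 4.66929685e-01 -9.06984228e-02 -1.41094786e-04] 150
29.9148140512807 [-0.96766006 -0.26388509 -2.29366037] [ 0.46884642 -0.25304155  0.08208038] [179.78337903 -20.05872048   7.44855424]
[-0.124  0.992 -0.011  0.611  0.016  0.137] 7.146403
axis [0.60809884 0.01515416 0.13159181]
988 ((0.5734944343566895, -0.09187175333499908), (0.12030977010726929, 0.179693803191185), 31.965208053588867)
```

>>> move_arm:
  moves: [6,0,0,0.1,0,0,0,6,0,0,0.1,0,0,0,6,0,0,0,0,0,0]

```text
clock: 5.6
tool_pos: [0.4698, -0.253, 0.0806]
orientation: [179.8, -20.1, 7.5]
force: [-1.8, 0.2, 2.5]
opening: 0.0637
gripper_force: 29.9
```

```bash
sed -i 's/^S=.*/S=dict(p=np.array([.549,-.1072]),yaw=7.1)/' plan.py; python3 - <<'E'
from plan import *
o=ctrl.get_obs();print(o["force"],o["tool_pos"])
p=o["tool_pos"];R=Ro.from_euler("xyz",o["orientation"],degrees=True)
q=p-R.apply([0,0,.14]);print("tin base est",p-R.apply([0,0,.011]))
Q=ori(-82.9);g=W(70*np.cos(.1)/1000,.122,.132)
plan([(q,R,8.7,5),(np.array([.46,-.2,.30]),ori(-40),8.7,6),(np.array([.55,.014,.28]),Q,8.7,8)])
print(tcp(g,Q))
E
```

```text
[-1.76670242  0.16608937  2.45409472] [ 0.46979529 -0.25302836  0.08062323]
tin base est [ 0.46604121 -0.2534749   0.09095316]
[ 8.7, 0, 0, -2.8, 0, 0, 0, 8.7, 0, 0, -2.8, 0, 0, 0, 8.7, 0, 0, -2.8, 0, 0, 0, 8.7, 0, 0, -2.8, 0, 0, 0, 8.7, 0, 0, -2.8, 0, 0, 0, 8.7, 1.2, -0.9, -1.1, -0.02, -0.06, 0.14, 8.7, 1, -1, -1.2, -0.03, -0.05, 0.13, 8.7, 0.8, -1.1, -1.3, -0.02, -0.06, 0.14 ]
[ 8.7, 0.6, -1.2, -1.4, -0.02, -0.05, 0.14, 8.7, 0.3, -1.2, -1.4, -0.03, -0.06, 0.13, 8.7, 0.1, -1.2, -1.4, -0.02, -0.05, 0.14, 8.7, -0.9, -2.8, 0.2, 0, 0, 0.09, 8.7, -1.1, -2.7, 0.3, 0, 0, 0.1, 8.7, -1.3, -2.5, 0.2, 0, 0, 0.09, 8.7, -1.6, -2.4, 0.3, 0, 0, 0.09, 8.7, -1.8, -2.3, 0.2, 0, 0, 0.1 ]
[ 8.7, -2, -2.1, 0.3, 0, 0, 0.09, 8.7, -2.2, -1.9, 0.2, 0, 0, 0.09, 8.7, -2.4, -1.7, 0.3, 0, 0, 0.1 ]
end [0.5502 0.0144 0.2799] [-1.799e+02 -1.000e-01 -8.300e+01]
[0.60303683 0.02247338 0.121     ]
```

>>> move_arm:
  moves: [7,0,0,0,0,0,0,8.7,0,0,0,0,0,0,8.7,0,0,0,0,0,0,8.7,0,0,0,0,0,0,8.7,0,0,0,0,0,0]

```text
clock: 6.1
tool_pos: [0.4694, -0.253, 0.0801]
orientation: [179.8, -20.1, 7.4]
force: [0.3, -0.1, 0.7]
opening: 0.0863
gripper_force: 0.0
```

>>> move_arm:
  moves: [8.7,0,0,-2.8,0,0,0,8.7,0,0,-2.8,0,0,0,8.7,0,0,-2.8,0,0,0,8.7,0,0,-2.8,0,0,0,8.7,0,0,-2.8,0,0,0,8.7,1.2,-0.9,-1.1,-0.02,-0.06,0.14,8.7,1,-1,-1.2,-0.03,-0.05,0.13,8.7,0.8,-1.1,-1.3,-0.02,-0.06,0.14]

```text
clock: 6.9
tool_pos: [0.4369, -0.2311, 0.2522]
orientation: [-177.9, -10.7, -14.5]
force: [0.3, 0.7, 0.3]
opening: 0.0868
gripper_force: 0.0
```

>>> move_arm:
  moves: [8.7,0.6,-1.2,-1.4,-0.02,-0.05,0.14,8.7,0.3,-1.2,-1.4,-0.03,-0.06,0.13,8.7,0.1,-1.2,-1.4,-0.02,-0.05,0.14,8.7,-0.9,-2.8,0.2,0,0,0.09,8.7,-1.1,-2.7,0.3,0,0,0.1,8.7,-1.3,-2.5,0.2,0,0,0.09,8.7,-1.6,-2.4,0.3,0,0,0.09,8.7,-1.8,-2.3,0.2,0,0,0.1]

```text
clock: 7.7
tool_pos: [0.5054, -0.0637, 0.2839]
orientation: [-179.1, -0.6, -64.7]
force: [0.0, 0.0, 0.1]
opening: 0.0868
gripper_force: 0.0
```

>>> move_arm:
  moves: [6,-2,-2.1,0.3,0,0,0.09,4.5,-2.2,-1.9,0.2,0,0,0.09,4.5,-2.4,-1.7,0.3,0,0,0.1,4.5,0,0,0,0,0,0]

```text
clock: 8.1
tool_pos: [0.5368, 0.0195, 0.2755]
orientation: [-179.0, -0.4, -80.6]
force: [-0.1, -0.1, 0.3]
opening: 0.0605
gripper_force: 0.0
```

```bash
python3 - <<'E'
from plan import *
p,w=cloud("top");cv2.imwrite("pics/top2.png",p[...,::-1]);np.savez("top2.npz",p=p,w=w)
hsv=cv2.cvtColor(p,cv2.COLOR_RGB2HSV);Z=w[...,2]
k=np.zeros((480,640),bool);k[255:345,360:450]=1
m=(hsv[...,0]>5)&(hsv[...,0]<22)&(hsv[...,1]>90)&(Z<.02)&k
P=w[m];print("mat",cv2.minEnclosingCircle(P[:,:2].astype(np.float32)),P.mean(0),len(P))
k=np.zeros((480,640),bool);k[260:360,430:540]=1
P=w[(Z>.1)&(Z<.12)&k];print("tin",cv2.minEnclosingCircle(P[:,:2].astype(np.float32)),P.mean(0),len(P))
Q=ori(-82.9)
g=W(.07,.122,.132)
plan([(tcp(g,Q,.06),Q,4.5,4),(tcp(g,Q),Q,4.5,4)])
E
```

```text
mat ((0.445742666721344, -0.1306643933057785), 0.05345115065574646) [ 4.45023613e-01 -1.30729195e-01 -4.98558032e-05] 2098
tin ((0.4142066240310669, -0.24275699257850647), 0.08096468448638916) [ 0.45559532 -0.25423521  0.1089051 ] 1010
[ 4.5, 0.2, -1.6, 2.4, 0, 0, 0.01, 4.5, 0.1, -1.7, 2.4, -0.01, 0, 0.01, 4.5, 0.1, -1.6, 2.4, 0, 0, 0.01, 4.5, 0.1, -1.7, 2.4, -0.01, -0.01, 0.01, 4.5, 0, 0, 1.5, 0, 0, 0, 4.5, 0, 0, 1.5, 0, 0, 0, 4.5, 0.1, 0, 1.5, 0, 0, 0, 4.5, 0, 0, 1.5, 0, 0, 0 ]
end [0.6033 0.0222 0.1205] [179.8   0.2 -82.7]
```

View pics/top2.png

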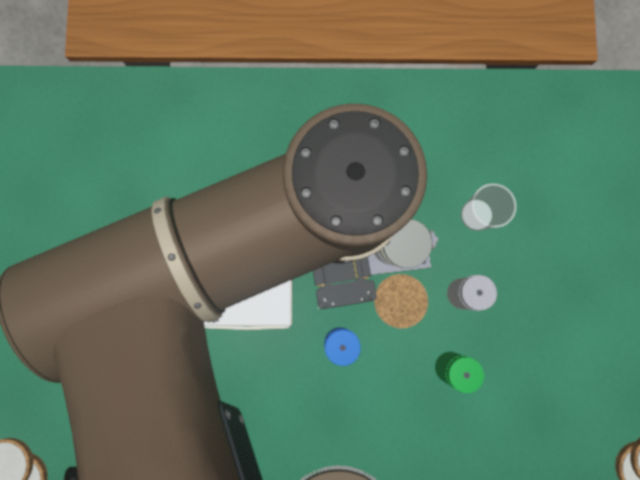

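The top view shows the mat free at (402,301), the tin standing beside it at (479,293), and the bystanders in place.

>>> move_arm:
  moves: [4.5,0.2,-1.6,2.4,0,0,0.01,4.5,0.1,-1.7,2.4,-0.01,0,0.01,4.5,0.1,-1.6,2.4,0,0,0.01,4.5,0.1,-1.7,2.4,-0.01,-0.01,0.01,4.5,0,0,0,0,0,0]

```text
clock: 8.65
tool_pos: [0.6028, 0.0205, 0.1772]
orientation: [179.5, 0.2, -82.9]
force: [-0.9, 0.1, -0.2]
opening: 0.045
gripper_force: 0.0
```

```bash
python3 - <<'E'
from plan import *
p,w=cloud("scene");np.savez("scene3.npz",p=p,w=w);cv2.imwrite("pics/s3.png",cv2.resize(p[150:330,190:430,::-1],None,fx=3,fy=3))
o=ctrl.get_obs();print(o["tool_pos"],o["orientation"],o["opening"])
Q=ori(-82.9);g=W(.07,.122,.132)
plan([(tcp(g,Q),Q,4.5,4)])
E
```

```text
[0.6027955  0.0204704  0.17913885] [ 1.79641408e+02  1.76850888e-01 -8.28366512e+01] 0.044806038268891346
[ 4.5, 0, 0, 1.5, 0, 0, 0, 4.5, -0.1, -0.1, 1.4, 0, 0, 0, 4.5, 0, 0, 1.5, 0, 0, 0, 4.5, -0.1, 0, 1.4, 0.01, 0, 0 ]
end [0.6032 0.0227 0.1211] [-179.8    0.2  -82.8]
```

View pics/s3.png

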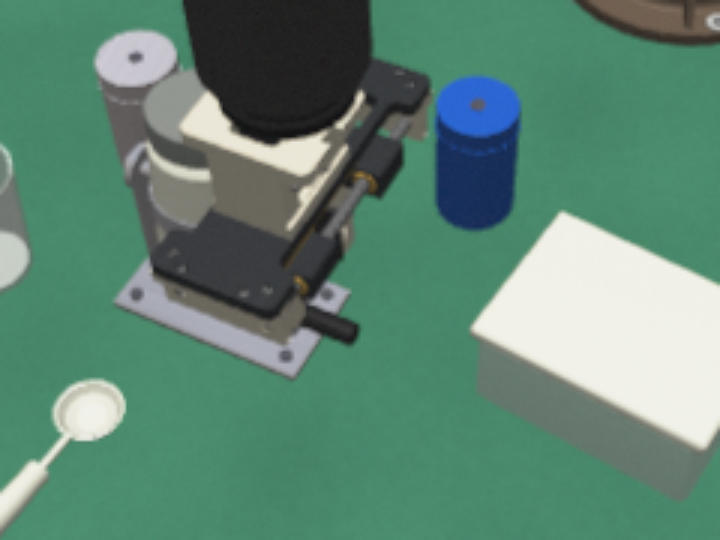

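The zoomed view shows the hand just above the handle, the bar's end sticking out at (335,325); the hand lies clear of tub and jar.

>>> move_arm:
  moves: [4.5,0,0,1.5,0,0,0,4.5,-0.1,0,1.4,0,0,0,4.5,0,0,0,0,0,0]

```text
clock: 9.0
tool_pos: [0.6017, 0.0223, 0.1511]
orientation: [179.7, 0.2, -82.8]
force: [0.3, -0.3, -0.1]
opening: 0.0447
gripper_force: 0.0
```

>>> move_arm:
  moves: [4.5,-0.1,0,1.5,0,0,0,4.5,0,0,1.4,0,0,0,4.5,0,0,0,0,0,0]

```text
clock: 9.3
tool_pos: [0.6016, 0.0235, 0.1218]
orientation: [179.7, 0.2, -82.8]
force: [-0.4, -0.1, -0.7]
opening: 0.0453
gripper_force: 0.0
```

>>> move_arm:
  moves: [3,0,0,0,0,0,0,2,0,0,0,0,0,0,1,0,0,0,0,0,0,1,0,0,0,0,0,0,1,0,0,0,0,0,0]

```text
clock: 9.8
tool_pos: [0.6044, 0.024, 0.1241]
orientation: [-179.9, 0.2, -82.8]
force: [3.1, -0.7, 0.0]
opening: 0.0149
gripper_force: 30.0
```

```bash
python3 - <<'E'
from plan import *
o=ctrl.get_obs()
for k in("tool_pos","orientation","opening","force","moment","gripper_force"):print(k,o[k])
E
```

```text
tool_pos [0.60442415 0.02401352 0.12413062]
orientation [-179.94648791    0.22662233  -82.79992793]
opening 0.014877084892051117
force [ 3.13593878 -0.68153698  0.03718757]
moment [-0.06293703 -1.41398486 -0.08631956]
gripper_force 30.00181943178177
```

```bash
python3 - <<'E'
import numpy as np
def arc(a0,a1,n):
    a=np.linspace(a0,a1,n+1);c=np.round(np.c_[-7*np.cos(a),-7*np.sin(a)],1)
    d=np.diff(c,axis=0).round(1)+0.
    for i in range(0,n,8):print("[",", ".join(f"1, 0, {y:g}, {z:g}, 0, 0, 0" for y,z in d[i:i+8]),"]")
arc(.1,3.2,24);print();arc(3.14,-.06,24)
E
```

```text
[ 1, 0, 0.2, -0.9, 0, 0, 0, 1, 0, 0.2, -0.9, 0, 0, 0, 1, 0, 0.4, -0.8, 0, 0, 0, 1, 0, 0.5, -0.7, 0, 0, 0, 1, 0, 0.6, -0.8, 0, 0, 0, 1, 0, 0.6, -0.6, 0, 0, 0, 1, 0, 0.7, -0.5, 0, 0, 0, 1, 0, 0.8, -0.4, 0, 0, 0 ]
[ 1, 0, 0.9, -0.4, 0, 0, 0, 1, 0, 0.9, -0.2, 0, 0, 0, 1, 0, 0.9, -0.1, 0, 0, 0, 1, 0, 0.9, 0, 0, 0, 0, 1, 0, 0.8, 0.2, 0, 0, 0, 1, 0, 0.9, 0.2, 0, 0, 0, 1, 0, 0.8, 0.3, 0, 0, 0, 1, 0, 0.8, 0.5, 0, 0, 0 ]
[ 1, 0, 0.7, 0.6, 0, 0, 0, 1, 0, 0.7, 0.6, 0, 0, 0, 1, 0, 0.5, 0.7, 0, 0, 0, 1, 0, 0.5, 0.8, 0, 0, 0, 1, 0, 0.3, 0.8, 0, 0, 0, 1, 0, 0.3, 0.9, 0, 0, 0, 1, 0, 0.1, 0.9, 0, 0, 0, 1, 0, 0, 0.9, 0, 0, 0 ]

[ 1, 0, -0.1, -0.9, 0, 0, 0, 1, 0, -0.2, -1, 0, 0, 0, 1, 0, -0.3, -0.8, 0, 0, 0, 1, 0, -0.4, -0.9, 0, 0, 0, 1, 0, -0.5, -0.7, 0, 0, 0, 1, 0, -0.6, -0.7, 0, 0, 0, 1, 0, -0.7, -0.6, 0, 0, 0, 1, 0, -0.8, -0.5, 0, 0, 0 ]
[ 1, 0, -0.9, -0.4, 0, 0, 0, 1, 0, -0.9, -0.3, 0, 0, 0, 1, 0, -0.9, -0.2, 0, 0, 0, 1, 0, -0.9, 0, 0, 0, 0, 1, 0, -0.9, 0.1, 0, 0, 0, 1, 0, -1, 0.2, 0, 0, 0, 1, 0, -0.8, 0.3, 0, 0, 0, 1, 0, -0.8, 0.5, 0, 0, 0 ]
[ 1, 0, -0.8, 0.5, 0, 0, 0, 1, 0, -0.7, 0.7, 0, 0, 0, 1, 0, -0.6, 0.7, 0, 0, 0, 1, 0, -0.4, 0.8, 0, 0, 0, 1, 0, -0.4, 0.9, 0, 0, 0, 1, 0, -0.3, 0.9, 0, 0, 0, 1, 0, -0.1, 0.9, 0, 0, 0, 1, 0, 0, 0.9, 0, 0, 0 ]
```

>>> move_arm:
  moves: [1,0,0.2,-0.9,0,0,0,1,0,0.2,-0.9,0,0,0,1,0,0.4,-0.8,0,0,0,1,0,0.5,-0.7,0,0,0,1,0,0.6,-0.8,0,0,0,1,0,0.6,-0.6,0,0,0,1,0,0.7,-0.5,0,0,0,1,0,0.8,-0.4,0,0,0]

```text
clock: 10.6
tool_pos: [0.5695, 0.0197, 0.1834]
orientation: [-179.3, 0.2, -82.7]
force: [13.6, -0.1, 7.4]
opening: 0.0152
gripper_force: 30.0
```

```bash
python3 - <<'E'
import numpy as np
def arc(c0,a0,a1,n,k=4):
    a=np.linspace(a0,a1,n+1)[1:];P=7*np.c_[np.cos(a),np.sin(a)]
    e=np.array(c0)-7*np.array([np.cos(a0),np.sin(a0)])
    P+=e*np.clip(1-np.arange(1,n+1)/k,0,1)[:,None]
    d=np.diff(np.vstack([np.round(c0,1),P.round(1)]),axis=0).round(1)+0.
    for i in range(0,n,8):print("[",", ".join(f"1, 0, {-x:g}, {-y:g}, 0, 0, 0" for x,y in d[i:i+8]),"]")
arc([2.72,5.51],1.05,3.22,16)
E
```

```text
[ 1, 0, 0.6, -0.6, 0, 0, 0, 1, 0, 0.8, -0.4, 0, 0, 0, 1, 0, 0.7, -0.3, 0, 0, 0, 1, 0, 0.8, -0.2, 0, 0, 0, 1, 0, 0.9, 0.1, 0, 0, 0, 1, 0, 0.9, 0.2, 0, 0, 0, 1, 0, 0.9, 0.3, 0, 0, 0, 1, 0, 0.8, 0.5, 0, 0, 0 ]
[ 1, 0, 0.8, 0.5, 0, 0, 0, 1, 0, 0.7, 0.7, 0, 0, 0, 1, 0, 0.6, 0.7, 0, 0, 0, 1, 0, 0.5, 0.9, 0, 0, 0, 1, 0, 0.3, 0.8, 0, 0, 0, 1, 0, 0.3, 1, 0, 0, 0, 1, 0, 0.1, 0.9, 0, 0, 0, 1, 0, -0, 0.9, 0, 0, 0 ]
```

>>> move_arm:
  moves: [1,0,0.6,-0.6,0,0,0,1,0,0.8,-0.4,0,0,0,1,0,0.7,-0.3,0,0,0,1,0,0.8,-0.2,0,0,0,1,0,0.9,0.1,0,0,0,1,0,0.9,0.2,0,0,0,1,0,0.9,0.3,0,0,0,1,0,0.8,0.5,0,0,0]

```text
clock: 11.4
tool_pos: [0.5027, 0.0115, 0.1862]
orientation: [-179.7, 0.3, -82.7]
force: [2.8, 3.0, 8.9]
opening: 0.0151
gripper_force: 30.0
```

>>> move_arm:
  moves: [1,0,0.8,0.5,0,0,0,1,0,0.7,0.7,0,0,0,1,0,0.6,0.7,0,0,0,1,0,0.5,0.9,0,0,0,1,0,0.3,0.8,0,0,0,1,0,0.3,1,0,0,0,1,0,0.1,0.9,0,0,0,1,0,0,0.9,0,0,0]

```text
clock: 12.2
tool_pos: [0.4661, 0.0069, 0.1198]
orientation: [179.8, 0.3, -82.8]
force: [-6.5, 4.3, 7.3]
opening: 0.0153
gripper_force: 30.0
```

>>> move_arm:
  moves: [1,0,0,0.2,0,0,0,1,0,0,0.1,0,0,0,1,0,0,0,0,0,0]

```text
clock: 12.5
tool_pos: [0.466, 0.0069, 0.1166]
orientation: [179.8, 0.3, -82.8]
force: [-4.6, 4.4, 3.8]
opening: 0.0148
gripper_force: 30.0
```

```bash
python3 - <<'E'
from plan import *
p,w=cloud("scene");cv2.imwrite("pics/s4.png",cv2.resize(p[130:310,170:410,::-1],None,fx=3,fy=3))
o=ctrl.get_obs()
for k in("tool_pos","orientation","opening","force","moment","gripper_force"):print(k,o[k])
E
```

```text
tool_pos [0.46600837 0.00695169 0.11660344]
orientation [179.7966011    0.26324253 -82.8374886 ]
opening 0.015055109851166327
force [-3.97135692  3.41282726  3.28905514]
moment [ 1.48679765  1.44539764 -0.02062875]
gripper_force 30.000413060188293
```

View pics/s4.png

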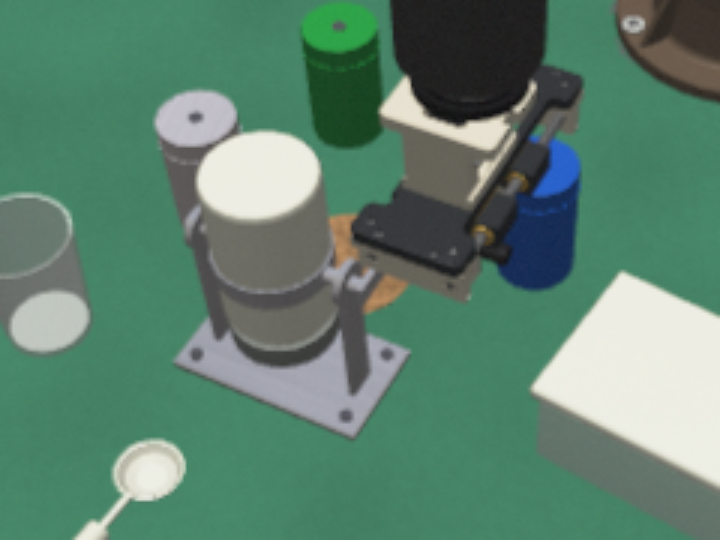

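The jar appears upside down (white bottom up at (260,165), lid down), with the tin, cup and spoon in place. I'll press a little against the stop and hold.

>>> move_arm:
  moves: [1,0,0,0.2,0,0,0,1,0,0,0.2,0,0,0,1,0,0,0.2,0,0,0,1,0,0,0,0,0,0,1,0,0,0,0,0,0,1,0,0,0,0,0,0,1,0,0,0,0,0,0,1,0,0,0,0,0,0]

```text
clock: 13.35
tool_pos: [0.4662, 0.0062, 0.1134]
orientation: [179.9, 0.2, -82.8]
force: [-15.2, 1.5, 34.2]
opening: 0.0152
gripper_force: 30.0
```

>>> move_arm:
  moves: [1,0,0,-0.2,0,0,0,1,0,0,0,0,0,0,1,0,0,0,0,0,0,1,0,0,0,0,0,0,1,0,0,0,0,0,0,1,0,0,0,0,0,0,1,0,0,0,0,0,0,1,0,0,0,0,0,0]

```text
clock: 14.15
tool_pos: [0.4661, 0.0062, 0.1136]
orientation: [179.8, 0.2, -82.8]
force: [-8.8, -0.0, 16.5]
opening: 0.0149
gripper_force: 30.0
```

>>> move_arm:
  moves: [1,0,0,0,0,0,0,1,0,0,0,0,0,0,1,0,0,0,0,0,0,1,0,0,0,0,0,0,1,0,0,0,0,0,0]

```text
clock: 14.65
tool_pos: [0.4662, 0.0062, 0.1137]
orientation: [179.8, 0.2, -82.8]
force: [-8.7, 0.4, 16.4]
opening: 0.015
gripper_force: 30.0
```

```bash
python3 - <<'E'
import numpy as np
def arc(c0,a0,a1,n,k=4):
    a=np.linspace(a0,a1,n+1)[1:];P=7*np.c_[np.cos(a),np.sin(a)]
    e=np.array(c0)-7*np.array([np.cos(a0),np.sin(a0)])
    P+=e*np.clip(1-np.arange(1,n+1)/k,0,1)[:,None]
    d=np.diff(np.vstack([np.round(c0,1),P.round(1)]),axis=0).round(1)+0.
    for i in range(0,n,8):print("[",", ".join(f"1, 0, {-x:g}, {-y:g}, 0, 0, 0" for x,y in d[i:i+8]),"]")
arc([-7.06,-.32],3.14,-.05,24)
E
```

```text
[ 1, 0, -0.1, -1, 0, 0, 0, 1, 0, -0.2, -1, 0, 0, 0, 1, 0, -0.3, -0.9, 0, 0, 0, 1, 0, -0.5, -1, 0, 0, 0, 1, 0, -0.5, -0.7, 0, 0, 0, 1, 0, -0.6, -0.7, 0, 0, 0, 1, 0, -0.7, -0.6, 0, 0, 0, 1, 0, -0.8, -0.5, 0, 0, 0 ]
[ 1, 0, -0.8, -0.4, 0, 0, 0, 1, 0, -0.9, -0.3, 0, 0, 0, 1, 0, -1, -0.2, 0, 0, 0, 1, 0, -0.9, -0, 0, 0, 0, 1, 0, -0.9, 0.1, 0, 0, 0, 1, 0, -0.9, 0.2, 0, 0, 0, 1, 0, -0.9, 0.3, 0, 0, 0, 1, 0, -0.8, 0.5, 0, 0, 0 ]
[ 1, 0, -0.8, 0.5, 0, 0, 0, 1, 0, -0.6, 0.6, 0, 0, 0, 1, 0, -0.6, 0.8, 0, 0, 0, 1, 0, -0.5, 0.8, 0, 0, 0, 1, 0, -0.4, 0.8, 0, 0, 0, 1, 0, -0.2, 0.9, 0, 0, 0, 1, 0, -0.2, 0.9, 0, 0, 0, 1, 0, -0, 0.9, 0, 0, 0 ]
```

Held over 2 s at the stop; swinging back.

>>> move_arm:
  moves: [1,0,-0.1,-1,0,0,0,1,0,-0.2,-1,0,0,0,1,0,-0.3,-0.9,0,0,0,1,0,-0.5,-1,0,0,0,1,0,-0.5,-0.7,0,0,0,1,0,-0.6,-0.7,0,0,0,1,0,-0.7,-0.6,0,0,0,1,0,-0.8,-0.5,0,0,0]

```text
clock: 15.45
tool_pos: [0.4968, 0.0096, 0.1768]
orientation: [179.1, 0.2, -82.9]
force: [-26.0, 3.6, 23.5]
opening: 0.0149
gripper_force: 30.0
```

>>> move_arm:
  moves: [1,0,-0.8,-0.4,0,0,0,1,0,-0.9,-0.3,0,0,0,1,0,-1,-0.2,0,0,0,1,0,-0.9,0,0,0,0,1,0,-0.9,0.1,0,0,0,1,0,-0.9,0.2,0,0,0,1,0,-0.9,0.3,0,0,0,1,0,-0.8,0.5,0,0,0]

```text
clock: 16.25
tool_pos: [0.5742, 0.0192, 0.1756]
orientation: [179.8, 0.2, -82.8]
force: [-6.5, -3.0, 4.6]
opening: 0.0146
gripper_force: 30.0
```

>>> move_arm:
  moves: [1,0,-0.8,0.5,0,0,0,1,0,-0.6,0.6,0,0,0,1,0,-0.6,0.8,0,0,0,1,0,-0.5,0.8,0,0,0,1,0,-0.4,0.8,0,0,0,1,0,-0.2,0.9,0,0,0,1,0,-0.2,0.9,0,0,0,1,0,0,0.9,0,0,0]

```text
clock: 17.05
tool_pos: [0.6054, 0.0226, 0.1153]
orientation: [179.7, 0.1, -82.8]
force: [-24.4, -3.1, 46.5]
opening: 0.0148
gripper_force: 30.0
```

>>> move_arm:
  moves: [1,0,0,0.2,0,0,0,1,0,0,0,0,0,0,1,0,0,0,0,0,0]

```text
clock: 17.35
tool_pos: [0.6053, 0.0226, 0.1142]
orientation: [179.7, 0.1, -82.8]
force: [-18.6, -4.5, 28.5]
opening: 0.0147
gripper_force: 30.0
```

>>> move_arm:
  moves: [2.5,0,0,0,0,0,0,4.5,0,0,0,0,0,0,4.5,0,0,0,0,0,0,4.5,0,0,-2,0,0,0,4.5,0,0,-3,0,0,0,4.5,0,0,-3,0,0,0,4.5,0,0,-4,0,0,0,6,0,0,-4,0,0,0]

```text
clock: 18.15
tool_pos: [0.6076, 0.0239, 0.2717]
orientation: [179.9, 0.2, -82.8]
force: [0.8, 1.1, 1.1]
opening: 0.049
gripper_force: 0.0
```

```bash
python3 - <<'E'
from plan import *
p,w=cloud("top");np.savez("top5.npz",p=p,w=w);Z=w[...,2]
k=np.zeros((480,640),bool);k[268:320,450:520]=1
P=w[(Z>.1)&(Z<.12)&k];c,r=cv2.minEnclosingCircle(P[:,:2].astype(np.float32));print("tin",c,r,P.mean(0))
R=ori(7.1,20);g=[.4564,-.2545,.088]
plan([(np.array([.47,-.12,.30]),ori(-40),8.7,8),(tcp(g,R,.12),R,8.7,8)])
E
```

```text
tin (0.4615499675273895, -0.2565213739871979) 0.03221110999584198 [ 0.46101214 -0.25573584  0.10894526]
[ 8.7, 1.6, 2, -0.3, 0, 0, -0.09, 8.7, 1.3, 2.1, -0.2, 0, 0, -0.1, 8.7, 1.2, 2.2, -0.3, 0, 0, -0.09, 8.7, 1, 2.3, -0.3, 0, 0, -0.09, 8.7, 0.7, 2.4, -0.3, -0.01, 0, -0.1, 8.7, 0.5, 2.5, -0.2, 0, 0, -0.09, 8.7, 0.3, 2.5, -0.3, 0, 0, -0.09, 8.7, 0, 2.5, -0.2, 0, 0, -0.1 ]
[ 8.7, 0.6, 1.7, 1.4, 0.02, 0.04, -0.1, 8.7, 0.4, 1.9, 1.3, 0.02, 0.04, -0.1, 8.7, 0.2, 1.8, 1.4, 0.01, 0.04, -0.1, 8.7, -0.1, 1.9, 1.3, 0.02, 0.04, -0.1, 8.7, -0.3, 1.9, 1.2, 0.02, 0.05, -0.11, 8.7, -0.6, 1.9, 1.2, 0.02, 0.04, -0.1, 8.7, -0.8, 1.8, 1.2, 0.02, 0.04, -0.1, 8.7, -1.1, 1.7, 1, 0.01, 0.04, -0.1 ]
end [ 0.4191 -0.2587  0.1908] [179.8 -20.1   7.1]
```

>>> move_arm:
  moves: [8.7,1.6,2,-0.3,0,0,-0.09,8.7,1.3,2.1,-0.2,0,0,-0.1,8.7,1.2,2.2,-0.3,0,0,-0.09,8.7,1,2.3,-0.3,0,0,-0.09,8.7,0.7,2.4,-0.3,0,0,-0.1,8.7,0.5,2.5,-0.2,0,0,-0.09,8.7,0.3,2.5,-0.3,0,0,-0.09,8.7,0,2.5,-0.2,0,0,-0.1]

```text
clock: 19.0
tool_pos: [0.4663, -0.1203, 0.2914]
orientation: [-179.9, 0.2, -39.6]
force: [-0.6, 0.2, -0.5]
opening: 0.0871
gripper_force: 0.0
```

>>> move_arm:
  moves: [8.7,0.6,1.7,1.4,0.02,0.04,-0.1,8.7,0.4,1.9,1.3,0.02,0.04,-0.1,8.7,0.2,1.8,1.4,0.01,0.04,-0.1,8.7,-0.1,1.9,1.3,0.02,0.04,-0.1,8.7,-0.3,1.9,1.2,0.02,0.05,-0.11,8.7,-0.6,1.9,1.2,0.02,0.04,-0.1,8.7,-0.8,1.8,1.2,0.02,0.04,-0.1,8.7,-1.1,1.7,1,0.01,0.04,-0.1]

```text
clock: 19.8
tool_pos: [0.4161, -0.2573, 0.1825]
orientation: [-179.9, -19.9, 6.8]
force: [0.0, -0.9, 0.2]
opening: 0.0875
gripper_force: 0.0
```

```bash
python3 - <<'E'
from plan import *
o=ctrl.get_obs();print(o["tool_pos"],o["orientation"])
R=ori(7.1,20);g=[.4613,-.256,.088]
plan([(tcp(g,R,.11),R,8.7,1),(tcp(g,R,.08),R,8.7,1),(tcp(g,R),R,8.7,4)])
E
```

```text
[ 0.41608499 -0.25730851  0.18247096] [-179.94798001  -19.94357556    6.75564408]
[ 8.7, 1, 0.4, 0.5, 0, 0, -0.01, 8.7, 0, 0, 3, 0, 0, 0, 8.7, 0, 0, 2, 0, 0, 0, 8.7, 0, 0, 2, 0, 0, 0, 8.7, 0, 0, 2, 0, 0, 0, 8.7, 0, 0, 2, 0, 0, 0 ]
end [ 0.4648 -0.2555  0.0778] [179.8 -19.9   7.4]
```

>>> move_arm:
  moves: [8.7,1,0.4,0.5,0,0,-0.01,8.7,0,0,0,0,0,0,8.7,0,0,0,0,0,0]

```text
clock: 20.1
tool_pos: [0.428, -0.2593, 0.1815]
orientation: [180.0, -19.8, 7.0]
force: [-0.0, 0.1, 0.3]
opening: 0.0869
gripper_force: 0.0
```

```bash
python3 - <<'E'
from plan import *
o=ctrl.get_obs();print(o["tool_pos"],o["orientation"])
R=ori(7.1,20);g=[.4613,-.256,.088]
plan([(tcp(g,R,.08),R,8.7,1),(tcp(g,R),R,8.7,4)])
E
```

```text
[ 0.42796451 -0.25925998  0.18147827] [179.9879237  -19.77360466   7.01533712]
[ 8.7, 0, 0.1, 3, 0, 0, 0, 8.7, 0, 0, 2, 0, 0, 0, 8.7, 0, 0, 2, 0, 0, 0, 8.7, 0, 0, 2, 0, 0, 0, 8.7, 0, 0, 2, 0, 0, 0 ]
end [ 0.465  -0.2557  0.078 ] [180.  -19.8   7. ]
```

>>> move_arm:
  moves: [8.7,0,0.1,3,0,0,0,8.7,0,0,2,0,0,0,8.7,0,0,2,0,0,0,8.7,0,0,2,0,0,0,8.7,0,0,2,0,0,0,8.7,0,0,0,0,0,0]

```text
clock: 20.7
tool_pos: [0.4642, -0.2544, 0.0758]
orientation: [-179.9, -19.6, 7.1]
force: [0.3, 0.1, -0.3]
opening: 0.0868
gripper_force: 0.0
```

>>> move_arm:
  moves: [7,0,0,0,0,0,0,6,0,0,0,0,0,0,6,0,0,0,0,0,0,6,0,0,0,0,0,0,6,0,0,0,0,0,0,6,0,0,0,0,0,0]

```text
clock: 21.3
tool_pos: [0.4649, -0.2558, 0.0789]
orientation: [179.9, -19.9, 7.1]
force: [-2.2, 2.9, 8.1]
opening: 0.0636
gripper_force: 30.0
```

```bash
python3 - <<'E'
from plan import *
o=ctrl.get_obs();print(o["gripper_force"],o["force"],o["opening"],o["tool_pos"])
p=o["tool_pos"];R=Ro.from_euler("xyz",o["orientation"],degrees=True)
t=np.array([.4457,-.1307,0])-[.4613,-.256,0]
t+=[-.007*.992,-.007*.124,0]   # bias away from the stand
up=np.array([0,0,.02])
plan([(p+up,R,6,2),(p+up+t,R,6,10)])
E
```

```text
30.00505792850163 [-2.22708129  2.87482111  8.13617334] 0.06364375728901081 [ 0.46492689 -0.25579757  0.07885273]
[ 6, 0.3, 0, -0.9, 0, 0, 0, 6, 0.4, 0, -1, 0, 0, 0, 6, -0.1, -1.3, 0, 0, 0, 0, 6, 0, -1.2, 0, 0, 0, 0, 6, -0.1, -1.3, -0.1, 0, 0, 0, 6, -0.1, -1.2, 0, 0, 0, 0, 6, 0, -1.3, 0, 0, 0, 0, 6, -0.1, -1.3, 0, 0, 0, 0 ]
[ 6, -0.1, -1.2, -0.1, 0, 0, 0, 6, 0, -1.3, 0, 0, 0, 0, 6, -0.1, -1.3, 0, 0, 0, 0, 6, -0.1, -1.2, 0, 0, 0, 0 ]
end [ 0.4423 -0.1316  0.0985] [179.9 -19.9   7.1]
```

>>> move_arm:
  moves: [6,0.3,0,-0.9,0,0,0,6,0.4,0,-1,0,0,0,6,-0.1,-1.3,0,0,0,0,6,0,-1.2,0,0,0,0,6,-0.1,-1.3,-0.1,0,0,0,6,-0.1,-1.2,0,0,0,0,6,0,-1.3,0,0,0,0,6,-0.1,-1.3,0,0,0,0]

```text
clock: 22.1
tool_pos: [0.4512, -0.1804, 0.0983]
orientation: [180.0, -19.8, 7.1]
force: [0.4, 0.1, -2.1]
opening: 0.0639
gripper_force: 30.0
```

>>> move_arm:
  moves: [6,-0.1,-1.2,-0.1,0,0,0,6,0,-1.3,0,0,0,0,6,-0.1,-1.3,0,0,0,0,6,-0.1,-1.2,0,0,0,0,6,0,0,0,0,0,0,6,0,0,0,0,0,0]

```text
clock: 22.7
tool_pos: [0.442, -0.1314, 0.098]
orientation: [180.0, -19.8, 7.1]
force: [0.5, 0.1, -2.8]
opening: 0.0639
gripper_force: 30.0
```

>>> move_arm:
  moves: [6,-0.2,0,0.5,0,0,0,6,-0.2,0,0.5,0,0,0,6,-0.1,0,0.4,0,0,0,6,-0.1,0,0.2,0,0,0,6,0,0,0.1,0,0,0,6,0,0,0,0,0,0]

```text
clock: 23.3
tool_pos: [0.442, -0.1316, 0.0793]
orientation: [180.0, -19.8, 7.1]
force: [0.1, -0.7, -1.9]
opening: 0.0634
gripper_force: 30.0
```

>>> move_arm:
  moves: [6,0,0,0.1,0,0,0,6,0,0,0,0,0,0,6,0,0,0,0,0,0]

```text
clock: 23.6
tool_pos: [0.4428, -0.1314, 0.0789]
orientation: [180.0, -19.8, 7.1]
force: [-0.5, -0.5, -0.1]
opening: 0.0638
gripper_force: 30.0
```

Touching down; release, back off, check.

>>> move_arm:
  moves: [6.6,0,0,0,0,0,0,8.7,0,0,0,0,0,0,8.7,0,0,0,0,0,0,8.7,0,0,0,0,0,0,8.7,0,0,0,0,0,0,8.7,0,0,-2,0,0,0,8.7,0,0,-2.5,0,0,0,8.7,0,0,-2.5,0,0,0]

```text
clock: 24.4
tool_pos: [0.4182, -0.1345, 0.1448]
orientation: [180.0, -19.7, 7.1]
force: [0.5, -0.0, -0.2]
opening: 0.0868
gripper_force: 0.0
```

>>> move_arm:
  moves: [8.7,0,0,-3,0,0,0,8.7,0,0,-3,0,0,0,8.7,0,0,-3,0,0,0,8.7,1,-4,-1.5,0,0,0,8.7,1,-4,-1.5,0,0,0,8.7,1,-4,-1.5,0,0,0,8.7,1,-4,-1,0,0,0,8.7,1,-4,-1,0,0,0]

```text
clock: 25.2
tool_pos: [0.3883, 0.0626, 0.3072]
orientation: [-179.9, -19.9, 7.1]
force: [1.2, 0.6, 0.9]
opening: 0.0871
gripper_force: 0.0
```

>>> move_arm:
  moves: [8.7,1,-4,-1,0,0,0,8.7,0,-4,0,0,0,0,8.7,0,-4,0,0,0,0,8.7,0,0,0,0,0,0,8.7,0,0,0,0,0,0]

```text
clock: 25.7
tool_pos: [0.3797, 0.1819, 0.3184]
orientation: [179.9, -19.7, 7.2]
force: [-0.3, -0.5, -0.8]
opening: 0.0872
gripper_force: 0.0
```

```bash
python3 - <<'E'
from plan import *
p,w=cloud("top");Z=w[...,2]
k=np.zeros((480,640),bool);k[272:345,375:450]=1
P=w[(Z>.1)&(Z<.12)&k];print("tin",cv2.minEnclosingCircle(P[:,:2].astype(np.float32)),P.mean(0))
k=np.zeros((480,640),bool);k[200:280,360:450]=1
P=w[(Z>.19)&(Z<.23)&k];print("lid",cv2.minEnclosingCircle(P[:,:2].astype(np.float32)),P.mean(0),np.linalg.lstsq(np.c_[P[:,:2],np.ones(len(P))],P[:,2],rcond=None)[0])
q,w=cloud("scene");cv2.imwrite("pics/s6.png",q[...,::-1]);print(ctrl.get_obs()["clock"])
E
```

```text
tin ((0.4389849007129669, -0.13248059153556824), 0.03207815811038017) [ 0.43917917 -0.13199487  0.10894061]
lid ((0.5497316122055054, -0.10672812163829803), 0.04114523530006409) [ 0.54863533 -0.10604267  0.20374229] [ 0.00920299 -0.01697334  0.1968933 ]
25.8
```

View pics/s6.png

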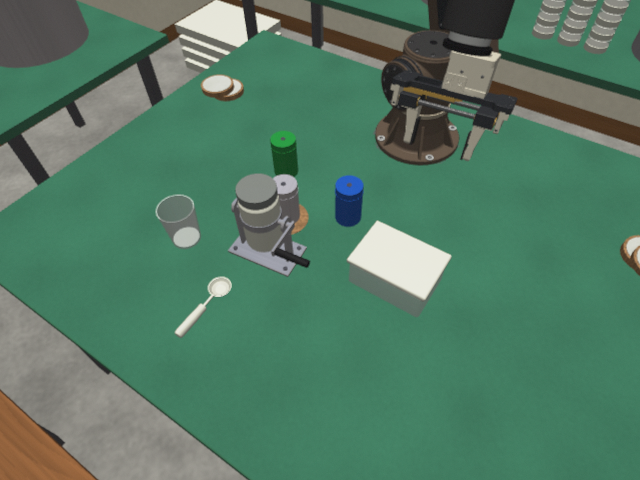

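The view shows the jar upright at (258,210), the tin standing on its mat at (286,200) about 7 mm off centre, the lid level (slope 0.009), and the hand clear. Handing in.

```bash
python3 -c "
from plant import ctrl; print(ctrl.close_job())"
```

```text
the job is handed in; nothing more can be done
None
```

I handed the job in at about 26 s. The jar was held upside down against its stop for over 2 s, then swung back upright, and the tin stands on its mat about 7 mm off centre. The hand is clear, and the last picture shows tub, cup and spoon in place; the hand-in returned no verdict.

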